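Vent the airbrush air station and seat its filter cap

ROBOT

A 7-joint arm with a two-finger parallel gripper is mounted at the origin on the work surface. World frame = base frame: x ahead of the robot, y to its left, z up, the work surface at z = 0. Lengths are in m, angles in rad, forces in N, time in s.
With the tool pointing down it reaches from about 0.4 to 0.85 m from the base axis. Payload 10.4 kg.
Tool frame: the origin (TCP) lies at the very end of the fingers, on their centre line; the grasp point (between the pads) lies 19 mm behind it; x points along the fingers, z is the direction in which the jaws open and shut, and the axes are right-handed (so a half turn about x gives the same grasp; the last joint's range is limited). The gripper opens to 85 mm and grips with 20 to 120 N. Pads are 22 mm wide; open, the fingers measure 114 mm over their backs; the gripper's body (76 mm by 85 mm) begins 54 mm behind the grasp point. The pads swing forward as they close: fully open they stand 13 mm farther back than shut.
Start: joints at [1.157, 0.332, -0.065, 1.46, 0.022, 1.35, -0.088], TCP at [0.238, -0.578, 0.231] pointing down, gripper open.
Joint ranges: [-2.6, 2.6], [-0.5, 2.12], [-1.47, 1.34], [0.16, 2.42], [-1.27, 4.41], [0.06, 2.06], [-2.6, 2.6]. Speed limits (rad/s): [2.22, 2.22, 2.79, 2.79, 3.14, 3.14, 3.14].

INTERFACE

Orientations are given as a unit quaternion [x, y, z, w].
In Python, from workcell import telemetry, viewer, manip, spot_in, mark_of gives the robot as it stands. The module is installed in compiled form; this text tells all that it offers.
- The arm moves only by the shell command python3 -m crank 'ROWS' [FORCE]. ROWS is JSON, a list of rows, each a list of 3 entries, a list of its own where there are three numbers: the closure, from 0 (fully open) to 1 (shut), then the shift along the world's x, y, z in cm, then the turn, a rotation vector about the world's x, y, z in rad. A call has 1 to 12 rows; each row shifts and turns the commanded pose from where the row before left it; what a row does not reach is not made up. A row lasts 1/12 s, in which the tool goes at most 41.7 mm and 7.16 degrees, less where a joint would pass 70% of its speed; a pose out of reach is approached as far as the arm can. A call with a gripper value outside its range is refused whole. The fingers move at their own pace and stop on an object; FORCE is the grip in N (left out, the last holds). Time passes only in rows, so rows that do not move let the fingers close. It gives the time, the measured TCP pose, the force and the opening at its end, in the units of the state.
- telemetry.get_obs(): the state, without advancing time (a new reading comes with each control period).
- viewer.camera(name): name is "scene" or "top"; returns a dict with "frame" (420x560x3 uint8, red, green, blue), "intrinsics" (3x3 intrinsics, pixels), "cam_to_world" (4x4, takes a point from camera to world coordinates). Camera axes: x right, y up, looking along -z (the intrinsics and any distortion apply to the point x, -y, -z); pixel columns grow to the right and rows downward; lengths in m; the calibration is good to about 2 mm. A picture is of the moment at which its call begins. There is no depth.
- manip.hand_in(): hands the job in, once; it reports no verdict.
Trained networks look in a picture, given as the dict that the camera call returned (one of the last four; its "shot" number tells which), for a name from the list of things; names that differ only in an ending like _2 or _b are one class to them, and where a whole thing is asked for, a point or a joint stands for the part that bears it (a point fixed in the world has none). Each returns a list of dicts, best first, with "conf" (0 to 1); they miss things now and then, are a little off and sometimes report something else, mostly with a low value. They report only what shows in the picture. A call takes as long as a camera call. They do not tell look-alikes from the thing itself.
- spot_in(thing, picture): "location" ([x, y, z] in m, in the coordinates of the camera as it stood for that picture, good to about 4 mm: the middle of the surface that is visible of it).
- mark_of(thing, picture): "location" ([x, y, z] in m, in the coordinates of the camera as it stood for that picture, good to about 4 mm: a listed point, or the origin of a listed thing).
The state is a dict: "clock": time; "joint_pos": joint angles; "joint_velocities": joint speeds; "tau": joint torques, N m; "position": TCP position; "ee_rot": TCP orientation; "ft_force": force on the tool from outside, world axes, zero at the start; "torque": the same for the moment, N m; "grip_width": opening from 0.0 (shut) to 1.0 (fully open).
Only numpy, scipy, OpenCV 4.12 (cv2) and the standard library are available. Lean on these libraries where they do the work, as an engineer would, in place of code of your own. Each camera call takes 0.05 s, during which the arm holds its last target. There are 200 camera calls.

TASK

Let the pressure off the airbrush air station: pull the vent slide's knob out to its stop, then push it fully home again, leaving the filter cap alone until that is done. Then turn the knurled filter cap on the pot until its hidden keyways drop over the pins, press it fully down against its spring onto the pot's shoulder, and finish while still holding it there. Do not disturb the other things on the desk.

Things in the scene. Friction and masses are not known exactly. Their poses are not given: they have to be found in the camera images.
- station: grey plate 220 (x) x 280 (y) x 8 mm lying on the desk, fixed; origin at the centre of its underside. The filter pot and the valve block stand fixed on it side by side, about 156 mm apart; which of them is on the left differs from run to run
- vent_knob (a point): centre of the vent slide's black round knob (26 mm diameter, 16 mm thick, axis level) on a 10 mm stem, 85 mm above the desk, 30 mm in front of the face of the dark metal valve block (50 deep x 44 wide x 96 mm tall) when home. Its x axis points level into the block, z up; pulling moves it along -x
- vent (a joint): travel of the vent slide in m: 0 = pushed home, 0.036 = pulled out to the stop. Spring detents (about 4 to 6 N) must be overcome near 0.006 and 0.030 in both directions; between them it slides with about 1.5 N and stays where left
- seat (a point): centre of the filter pot's shoulder, on the pot's axis, 68 mm above the desk, z up. The pot is a fixed upright metal cylinder, 46 mm diameter. Above the shoulder a 36 mm spigot, 32 mm tall, rises inside the cap; its three radial pins, 120 degrees apart, hold the cap up until it is turned. Where the pins point differs each time and is not told
- cap_mid (a point): centre (half-way up) of the knurled metal filter cap: 54 mm diameter, 42 mm tall, about 120 g, closed top, loose on the spigot with 1 mm play. At the start it rides on the pins, lower edge 12 mm above the shoulder, this point 33 mm above seat; fully home it sits on the shoulder, this point 21 mm above seat. Its yaw says nothing of where the pins are
- cap_top (a point): centre of the cap's flat top, 21 mm above cap_mid. Three keyways, 120 degrees apart, are hidden in the cap: within 1.75 rad of turn either way they come over the pins (window about +-0.1 rad) and the cap can drop 4 mm, onto a spring plunger; from there a push of 5 N rising to 8 N takes it the last 8 mm home. Let go, it springs back up these 8 mm
- jar: bystander: small glass jar with black lid, 34 mm across, 50 mm tall, standing on the station's plate; origin at its underside
- spare_ring: bystander: loose plain metal ring lying on the station's plate, 44 mm across, 12 mm thick; origin at its underside
- spoon1: bystander: wooden spoon, 260 mm, lying on the desk to the left
- spoon2: bystander: second wooden spoon, 260 mm, lying on the desk to the left
- ink: bystander: glass ink jar, 48 mm across, 70 mm tall, on the left of the desk; origin at its underside
- dish: bystander: low white ceramic pot, 44 mm across, 22 mm tall, on the right of the desk; origin at its underside
Mind the look-alikes: they are no part of the job. What is shaped like the part that bears cap_mid but orange or red is not meant.

How it is judged:
On the way, in this order (a step that is already met when the one before it is completed fails the run):
1. the vent slide is pulled out to its stop (value of joint vent above 0.032 m), for 0.1 s.
2. the vent slide is pushed home again, the cap still riding on its pins (value of joint vent below 0.004 m and z of cap_mid in the frame of seat above 0.0315 m), for 0.1 s.
3. the cap has dropped over the pins (z of cap_mid in the frame of seat below 0.03 m), for 0.05 s.
At the end, for the whole second after the job is handed in: the cap is fully home on the pot's shoulder (within 2 mm of height, 3 mm of centre, tilted under 0.09 rad), at rest and still held by the robot (more than 2 N), with the vent slide home (within 4 mm) (z of cap_mid in the frame of seat below 0.023 m and horizontal distance between cap_mid and seat below 0.003 m and angle between cap_mid's own z axis and vertical below 0.09 rad and value of joint vent below 0.004 m and contact force between any of the fingers, the arm and cap above 2 N and linear speed of cap below 0.02 m/s); the arm keeps its last pose, push and grip.
It fails at once if another thing on the desk is moved by more than 30 mm or tipped over (distance of any of jar, spare_ring, spoon1, spoon2, ink, dish from where it was at the start of the episode above 0.03 m or angle between any of jar, ink, dish's own z axis and vertical above 0.6 rad).
It also fails if it takes over 64 s, if anything falls off the work surface, if the arm or the gripper's body presses on something with over 40 N, if the wrist force passes 120 N, or if a joint passes its speed limit or range.

## Working session

There is one attempt and no reset: what is moved stays moved. The work goes in short steps, Python scripts to look and compute and a shell command to move; the robot and the scene stay as the last step left them, time stands still between calls to the robot, and variables do not carry over. Pictures are saved under pics/ and viewed, about 8 in all and at most 12, crops included, and the job is handed in when it is done.

```bash
mkdir -p pics; cat > h.py <<'E'
import numpy as np, cv2
from workcell import telemetry, viewer, manip, spot_in, mark_of
def w(p,l): return (p["cam_to_world"]@np.r_[l,1])[:3]
def find(things,p,f=mark_of,n=3):
    for t in things:
        for r in f(t,p)[:n]:
            l=np.array(r["location"]); q=p["intrinsics"]@(l*[1,-1,-1]); print(t,f.__name__,round(r["conf"],2),w(p,l).round(4),"px",(q[:2]/q[2]).round())
def save(p,n,box=None,s=1):
    im=p["frame"][:,:,::-1]
    if box: im=im[box[1]:box[3],box[0]:box[2]]
    cv2.imwrite("pics/"+n,cv2.resize(np.ascontiguousarray(im),None,fx=s,fy=s,interpolation=cv2.INTER_CUBIC))
def obs():
    o=telemetry.get_obs(); print({k:np.round(v,3).tolist() for k,v in o.items() if k in("clock","joint_pos","position","ee_rot","ft_force","torque","grip_width")})
E
python3 - <<'E'
from h import *
obs()
for c in("scene","top"):
    p=viewer.camera(c); save(p,c+"0.png"); print(c,p["cam_to_world"].round(2).tolist(), p["intrinsics"].round().tolist(), p.keys())
    find(["vent_knob","seat","cap_mid","cap_top","station","jar","spare_ring","spoon1","ink","dish"],p)
E
```

```text
{'clock': 0.0, 'joint_pos': [1.157, 0.333, -0.065, 1.461, 0.022, 1.35, -0.089], 'position': [0.238, -0.578, 0.231], 'ee_rot': [0.394, 0.588, -0.393, 0.587], 'ft_force': [0.0, -0.809, 0.63], 'torque': [0.009, -0.046, 0.058], 'grip_width': 0.997}
scene [[-0.73, -0.35, 0.58, 1.34], [0.68, -0.38, 0.62, 0.82], [0.0, 0.85, 0.52, 0.78], [0.0, 0.0, 0.0, 1.0]] [[417.0, 0.0, 277.0], [0.0, 417.0, 211.0], [0.0, 0.0, 1.0]] dict_keys(['frame', 'intrinsics', 'cam_to_world', 'shot'])
vent_knob call 0.49 [0.5718 0.0219 0.0825] px [280. 218.]
seat call 0.88 [0.609  0.1791 0.0679] px [308. 248.]
cap_mid call 0.97 [0.6044 0.3105 0.0149] px [343. 284.]
cap_mid call 0.95 [0.7689 0.1501 0.0195] px [260. 281.]
cap_mid call 0.71 [0.6114 0.1806 0.1013] px [309. 239.]
cap_top call 0.86 [0.4962 0.3142 0.0386] px [369. 261.]
cap_top call 0.75 [0.7719 0.1576 0.0397] px [261. 277.]
cap_top call 0.73 [0.7523 0.3036 0.0446] px [305. 300.]
station call 0.6 [ 0.5959  0.1035 -0.0019] px [292. 254.]
jar call 0.59 [0.6677 0.1187 0.0033] px [279. 265.]
spoon1 call 0.69 [0.5534 0.4966 0.0025] px [412. 314.]
spoon1 call 0.5
[... 762 characters left out ...]
 [175. 248.]
cap_top call 0.91 [0.7782 0.15   0.0405] px [236. 148.]
cap_top call 0.8 [0.6014 0.3063 0.0404] px [179. 210.]
station call 0.86 [0.5917 0.0973 0.0007] px [255. 216.]
station call 0.73 [0.575  0.0168 0.0835] px [284. 216.]
jar call 0.74 [ 0.428   0.4586 -0.0014] px [125. 274.]
jar call 0.72 [0.6687 0.1216 0.0069] px [247. 188.]
jar call 0.65 [0.6087 0.1765 0.102 ] px [223. 203.]
spare_ring call 0.57 [ 5.540e-01  4.981e-01 -1.000e-04] px [113. 229.]
spare_ring call 0.51 [0.5317 0.0843 0.0074] px [259. 236.]
spoon1 call 0.9 [ 5.592e-01  5.000e-01 -3.000e-04] px [113. 227.]
spoon1 call 0.88 [0.432  0.4563 0.0007] px [126. 272.]
ink call 0.89 [ 0.6889  0.3979 -0.0043] px [151. 183.]
```

```bash
python3 - <<'E'
import cv2,numpy as np
a=cv2.imread("pics/scene0.png")[150:350,190:450];b=cv2.imread("pics/top0.png")[120:300,90:330]
cv2.imwrite("pics/v1.png",cv2.resize(a,None,fx=3,fy=3,interpolation=2));cv2.imwrite("pics/v2.png",cv2.resize(b,None,fx=3,fy=3,interpolation=2))
E
```

```text
(no output)
```

View pics/v1.png

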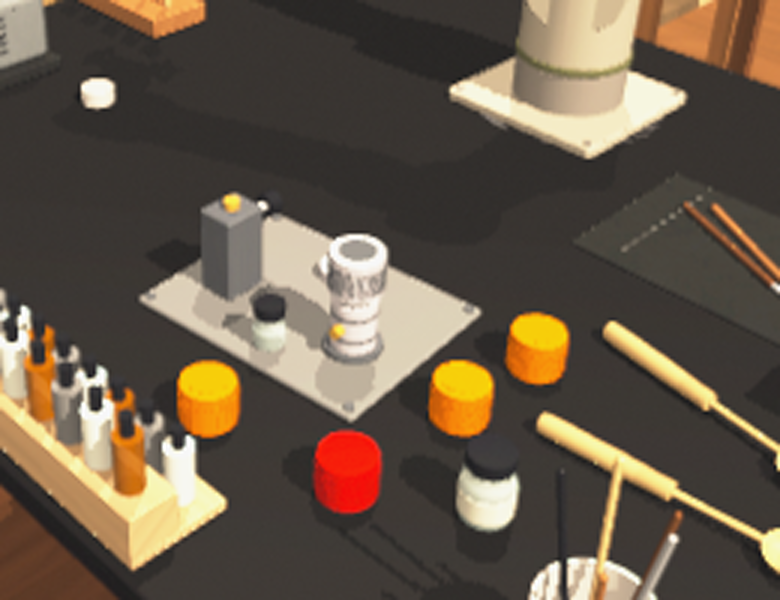

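View pics/v2.png

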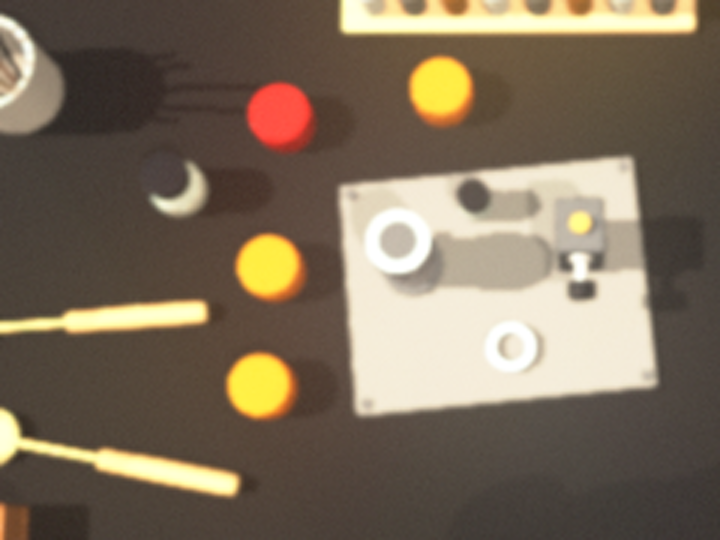

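The metal cap sits on the pot (scene 309,239; top 222,203). The orange and red cylinders (scene px about 260,283; 305,307; 344,283; 369,266) are look-alikes standing on the desk, not on a pot. The knob is the black disc at top px (284,217) and scene px (279,218), in front of the grey block.

```bash
python3 - <<'E'
from h import *
from scipy.spatial.transform import Rotation as R
p=viewer.camera("top"); save(p,"crop3.png",(200,170,320,270),6)
def ray(u,v,z):
    K=p["intrinsics"];T=p["cam_to_world"];d=np.linalg.inv(K)@[u,v,1];d=T[:3,:3]@(d*[1,-1,-1]);o=T[:3,3];return (o+d*(z-o[2])/d[2])[:2]
c=lambda a,b,z:ray(90+(a+.5)/3-.5,120+(b+.5)/3-.5,z)
P=[c(340,186,.008),c(633,157,.008),c(656,384,.008),c(357,415,.008)]
print(np.round(P,4),"centre",np.mean(P,0))
for i,j in((1,0),(2,3)): d=P[j]-P[i];print("len",np.hypot(*d),"yaw",np.arctan2(-d[0],d[1]))
for i,j in((3,0),(2,1)): d=P[j]-P[i];print("len",np.hypot(*d),"yaw",np.arctan2(d[1],d[0]))
print("cap top",c(398,241,.122),"knob",c(581,290,.09),"block top",c(579,226,.096))
print(R.from_quat(telemetry.get_obs()["ee_rot"]).as_matrix().round(3))
find(["vent_knob"],p,spot_in,2); find(["vent_knob","cap_top","cap_mid"],p)
E
```

```text
[[ 0.6885  0.2466]
 [ 0.7163 -0.0319]
 [ 0.4999 -0.0515]
 [ 0.4711  0.2248]] centre [0.59394919 0.09700264]
len 0.27983199407964116 yaw 0.09975380471977292
len 0.27786060091405373 yaw 0.10405869033471664
len 0.21851209639970715 yaw 0.09968909884921774
len 0.21732503540357517 yaw 0.09060559698479742
cap top [0.61183686 0.17639565] knob [0.57416818 0.01793943] block top [0.63049659 0.01965593]
[[ 0.     0.925  0.381]
 [-0.     0.381 -0.925]
 [-1.     0.     0.   ]]
vent_knob call 0.63 [0.5769 0.0158 0.0805] px [284. 216.]
cap_top call 0.87 [0.4935 0.3114 0.0389] px [176. 249.]
cap_top call 0.74 [0.6026 0.3067 0.0386] px [179. 209.]
cap_top call 0.69 [0.7532 0.2991 0.0371] px [183. 157.]
cap_mid call 0.86 [0.7543 0.2994 0.0225] px [184. 158.]
cap_mid call 0.84 [0.4963 0.3123 0.0165] px [177. 249.]
cap_mid call 0.74 [0.6075 0.3083 0.0181] px [180. 209.]
```

View pics/crop3.png

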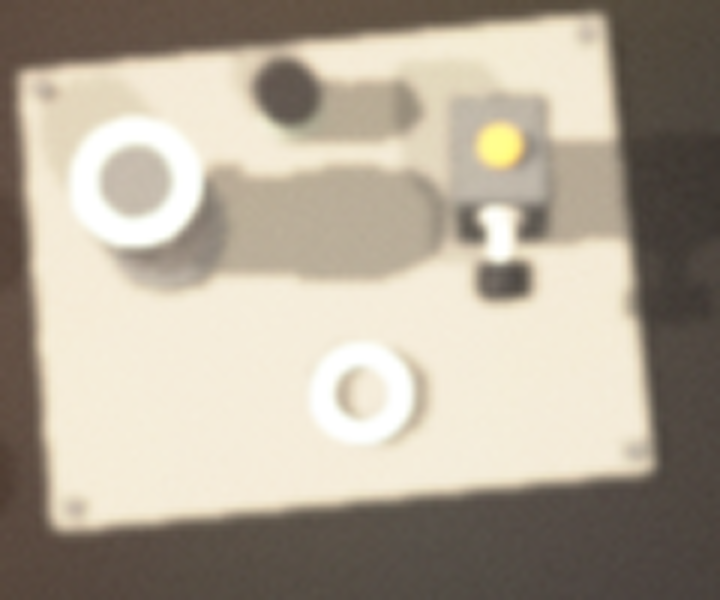

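```bash
python3 -m crank '[[0,[1.87,3.31,0],[0,0,-0.02]],[0,[1.87,3.31,0],[0,0,-0.02]],[0,[1.87,3.31,0],[0,0,-0.02]],[0,[1.87,3.31,0],[0,0,-0.02]],[0,[1.87,3.31,0],[0,0,-0.02]],[0,[1.87,3.31,0],[0,0,-0.02]],[0,[1.87,3.31,0],[0,0,-0.02]],[0,[1.87,3.31,0],[0,0,-0.02]],[0,[1.87,3.31,0],[0,0,-0.02]]]' 40; python3 -m crank '[[0,[1.87,3.31,0],[0,0,-0.02]],[0,[1.87,3.31,0],[0,0,-0.02]],[0,[1.87,3.31,0],[0,0,-0.02]],[0,[1.87,3.31,0],[0,0,-0.02]],[0,[1.87,3.31,0],[0,0,-0.02]],[0,[1.87,3.31,0],[0,0,-0.02]],[0,[1.87,3.31,0],[0,0,-0.02]],[0,[1.87,3.31,0],[0,0,-0.02]],[0,[1.87,3.31,0],[0,0,-0.02]],[0,[0,0,0],[0,0,0]]]'; python3 -c "from h import *;obs()"
```

```text
clock: 2.1
position: [0.407, -0.2783, 0.2316]
ee_rot: [0.445, 0.549, -0.445, 0.55]
ft_force: [1.3, -0.2, 0.3]
grip_width: 1.0
clock: 2.93
position: [0.5762, 0.0263, 0.2312]
ee_rot: [0.492, 0.51, -0.489, 0.509]
ft_force: [-0.5, 1.1, 0.5]
grip_width: 1.0
{'clock': 2.933, 'joint_pos': [0.352, 0.276, -0.568, 1.57, 0.147, 1.338, -1.765], 'position': [0.576, 0.026, 0.231], 'ee_rot': [0.492, 0.51, -0.489, 0.509], 'ft_force': [-0.495, 1.108, 0.456], 'torque': [0.022, 0.028, 0.017], 'grip_width': 1.0}
```

```bash
python3 -m crank '[[0,[0,0,-3.3],[0,0,0]],[0,[0,0,-3.3],[0,0,0]],[0,[0,0,-3.3],[0,0,0]],[0,[0,0,0],[0,0,0]],[0,[0,0,0],[0,0,0]],[0,[0,0,0],[0,0,0]]]'; python3 - <<'E'
from h import *
from scipy.spatial.transform import Rotation as R
print(R.from_quat(telemetry.get_obs()["ee_rot"]).as_matrix().round(3))
p=viewer.camera("scene"); find(["vent_knob"],p); save(p,"s4.png",(180,110,400,280),3.5)
E
```

```text
clock: 3.43
position: [0.5757, 0.0181, 0.1344]
ee_rot: [0.493, 0.507, -0.492, 0.508]
ft_force: [1.0, 0.7, 0.6]
grip_width: 0.999
[[ 0.002  1.     0.031]
 [ 0.     0.031 -1.   ]
 [-1.     0.002 -0.   ]]
vent_knob call 0.46 [0.5705 0.0192 0.0797] px [280. 218.]
vent_knob call 0.44 [0.6677 0.1187 0.003 ] px [279. 265.]
```

View pics/s4.png

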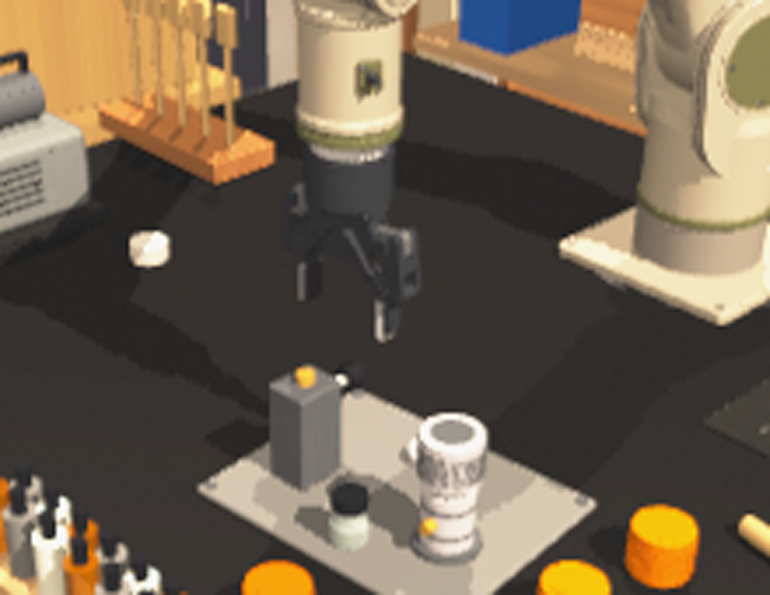

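The fingers straddle the knob's column: their midpoint is at about crop (345,315), directly above the knob at (350,378). Descending and gripping.

```bash
python3 -m crank '[[0,[0,0,-3.4],[0,0,0]],[0,[0,0,-3.4],[0,0,0]],[0,[0,0,0],[0,0,0]],[1,[0,0,0],[0,0,0]],[1,[0,0,0],[0,0,0]],[1,[0,0,0],[0,0,0]],[1,[0,0,0],[0,0,0]],[1,[0,0,0],[0,0,0]],[1,[0,0,0],[0,0,0]],[1,[0,0,0],[0,0,0]],[1,[0,0,0],[0,0,0]]]' 50; python3 -c "
from h import *
p=viewer.camera('scene'); save(p,'s5.png',(220,150,360,270),5)"
```

```text
clock: 4.45
position: [0.5757, 0.0187, 0.066]
ee_rot: [0.493, 0.507, -0.491, 0.508]
ft_force: [-0.7, 1.9, 8.0]
grip_width: 0.28
```

View pics/s5.png

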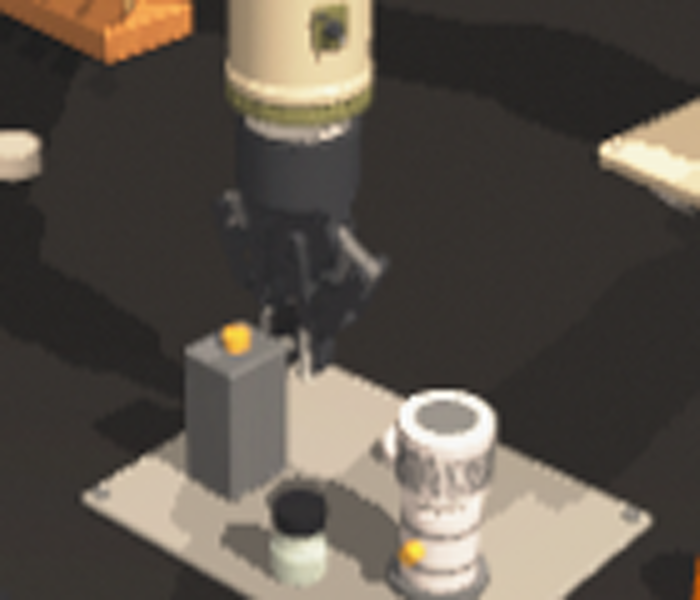

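The opening is about 24 mm, so the fingers are holding the knob. Pulling slowly.

```bash
python3 -m crank '[[1,[-0.5,-0.01,0],[0,0,0]],[1,[-0.5,-0.01,0],[0,0,0]],[1,[-0.5,-0.01,0],[0,0,0]],[1,[-0.5,-0.01,0],[0,0,0]],[1,[-0.5,-0.01,0],[0,0,0]],[1,[-0.5,-0.01,0],[0,0,0]],[1,[-0.3,-0.01,0],[0,0,0]],[1,[-0.3,-0.01,0],[0,0,0]],[1,[0,0,0],[0,0,0]],[1,[0,0,0],[0,0,0]]]'; python3 -c "
from h import *
p=viewer.camera('top'); find(['vent_knob'],p)"
```

```text
clock: 5.33
position: [0.5397, 0.0174, 0.066]
ee_rot: [0.493, 0.507, -0.492, 0.508]
ft_force: [0.3, 1.3, 8.8]
grip_width: 0.28
vent_knob call 0.57 [0.5337 0.0836 0.007 ] px [260. 236.]
```

Moved 36 mm. I'll pull a bit further to feel for the stop.

```bash
python3 -m crank '[[1,[-0.2,0,0],[0,0,0]],[1,[-0.2,0,0],[0,0,0]],[1,[0,0,0],[0,0,0]],[1,[0,0,0],[0,0,0]]]'; python3 -c "
from h import *
p=viewer.camera('scene'); save(p,'s6.png',(220,150,360,270),5)"
```

```text
clock: 5.77
position: [0.5397, 0.0175, 0.0665]
ee_rot: [0.495, 0.505, -0.489, 0.51]
ft_force: [21.0, 2.8, -8.1]
grip_width: 0.287
```

View pics/s6.png

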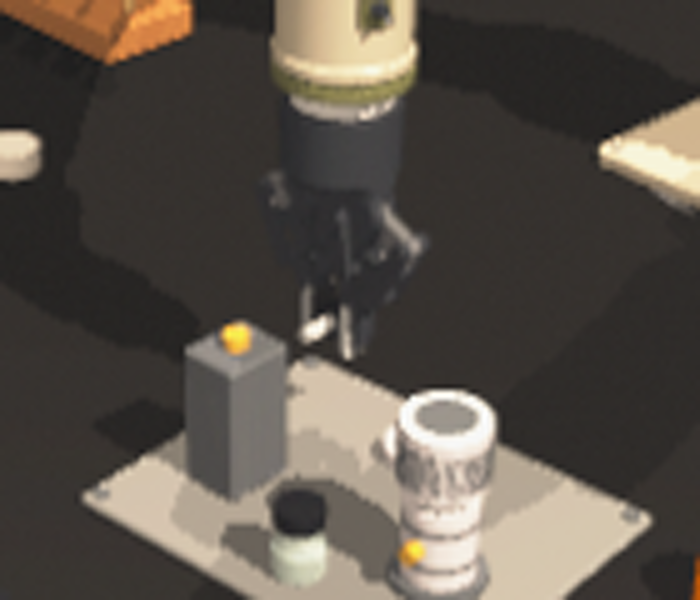

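The stem shows between the fingers and the 21 N reaction is the stop. Pushing home.

```bash
python3 -m crank '[[1,[0.4,0,0],[0,0,0]],[1,[0.5,0.01,0],[0,0,0]],[1,[0.5,0.01,0],[0,0,0]],[1,[0.5,0.01,0],[0,0,0]],[1,[0.5,0.01,0],[0,0,0]],[1,[0.5,0.01,0],[0,0,0]],[1,[0.5,0.01,0],[0,0,0]],[1,[0.4,0.01,0],[0,0,0]],[1,[0.4,0.01,0],[0,0,0]],[1,[0.2,0,0],[0,0,0]],[1,[0,0,0],[0,0,0]],[1,[0,0,0],[0,0,0]]]'
```

```text
clock: 6.82
position: [0.5758, 0.0187, 0.0656]
ee_rot: [0.49, 0.509, -0.494, 0.506]
ft_force: [-21.1, 1.2, 24.7]
grip_width: 0.283
```

The slide stopped against the block at its start position with -21 N, so it is home. Releasing and retreating up.

```bash
python3 -m crank '[[1,[-0.35,0,0],[0,0,0]],[1,[0,0,0],[0,0,0]],[0,[0,0,0],[0,0,0]],[0,[0,0,0],[0,0,0]],[0,[0,0,0],[0,0,0]],[0,[0,0,0],[0,0,0]],[0,[0,0,0],[0,0,0]],[0,[0,0,4],[0,0,0]],[0,[0,0,4],[0,0,0]],[0,[0,0,4],[0,0,0]],[0,[0,0,0],[0,0,0]],[0,[0,0,0],[0,0,0]]]'; python3 -c "
from h import *
p=viewer.camera('scene'); a=p['frame'][205:275,240:335,::-1];find(['vent_knob'],p)
find(['cap_mid','cap_top'],p,n=6)
q=viewer.camera('top'); b=q['frame'][175:245,195:290,::-1];find(['cap_mid','cap_top'],q,n=6)
cv2.imwrite('pics/c7.png',cv2.resize(np.vstack([a,b]),None,fx=4.2,fy=4.2,interpolation=2))"
```

```text
clock: 7.82
position: [0.5765, 0.018, 0.1869]
ee_rot: [0.493, 0.506, -0.491, 0.509]
ft_force: [-0.2, -0.4, -0.8]
grip_width: 1.002
vent_knob call 0.54 [0.5718 0.0199 0.0789] px [280. 218.]
cap_mid call 0.93 [0.6106 0.1792 0.0995] px [308. 239.]
cap_mid call 0.76 [0.7713 0.1528 0.018 ] px [260. 282.]
cap_mid call 0.75 [0.7489 0.3078 0.0176] px [306. 308.]
cap_mid call 0.7 [0.6039 0.3124 0.0187] px [344. 283.]
cap_mid call 0.7 [0.4934 0.3164 0.0194] px [370. 266.]
cap_top call 0.94 [0.756  0.3048 0.0433] px [304. 301.]
cap_top call 0.79 [0.7741 0.1562 0.0394] px [260. 277.]
cap_top call 0.78 [0.4939 0.3139 0.0391] px [370. 260.]
cap_top call 0.68 [0.6022 0.3069 0.0434] px [344. 275.]
cap_top call 0.56 [0.6073 0.181  0.1205] px [310. 233.]
cap_top call 0.45 [0.5707 0.0231 0.0798] px [281. 218.]
cap_mid call 0.97 [0.6086 0.1801 0.101 ] px [222. 203.]
cap_mid call 0.87 [0.7765 0.1505 0.0201] px [237. 151.]
cap_mid call 0.79 [0.6068 0.3113 0.0168] px [179. 209.]
cap_mid call 0.71 [0.4961 0.3099 0.017 ] px [178. 249.]
cap_mid call 0.59 [0.7528 0.2989 0.0249] px [184. 158.]
cap_top call 0.9 [0.7786 0.1515 0.0408] px [236. 148.]
cap_top call 0.81 [0.7566 0.3014 0.0391] px [183. 156.]
cap_top call 0.72 [0.6028 0.3074 0.0389] px [178. 209.]
cap_top call 0.69 [0.4974 0.3125 0.0396] px [175. 247.]
cap_top call 0.59 [0.614  0.1777 0.1239] px [222. 199.]
```

View pics/c7.png

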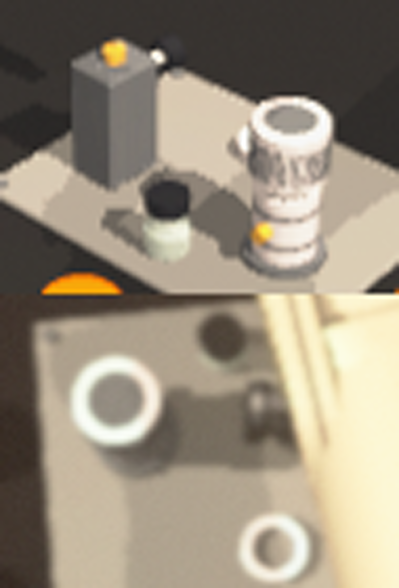

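The vent knob is back against its home spot. The pale bit beside the cap is the spare ring lying behind it. The cap is at about (0.610, 0.179). Moving over it, then down.

```bash
python3 -m crank '[[0,[0.68,3.2,0],[0,0,0]],[0,[0.68,3.2,0],[0,0,0]],[0,[0.68,3.2,0],[0,0,0]],[0,[0.68,3.2,0],[0,0,0]],[0,[0.68,3.3,0],[0,0,0]],[0,[0,0,0],[0,0,0]],[0,[0,0,0],[0,0,0]],[0,[0,0,-3],[0,0,0]],[0,[0,0,-2],[0,0,0]],[0,[0,0,0],[0,0,0]],[0,[0,0,0],[0,0,0]]]'; python3 -c "
from h import *
obs();p=viewer.camera('scene'); save(p,'s8.png',(240,130,370,270),4.2)"
```

```text
clock: 9.08
position: [0.6088, 0.1774, 0.1336]
ee_rot: [0.492, 0.508, -0.493, 0.507]
ft_force: [1.2, -0.4, 1.3]
grip_width: 1.004
{'clock': 9.083, 'joint_pos': [0.088, 0.488, -0.59, 1.527, 0.282, 1.216, -2.089], 'position': [0.609, 0.177, 0.134], 'ee_rot': [0.492, 0.508, -0.493, 0.507], 'ft_force': [1.196, -0.402, 1.292], 'torque': [0.007, 0.01, -0.017], 'grip_width': 1.004}
```

View pics/s8.png

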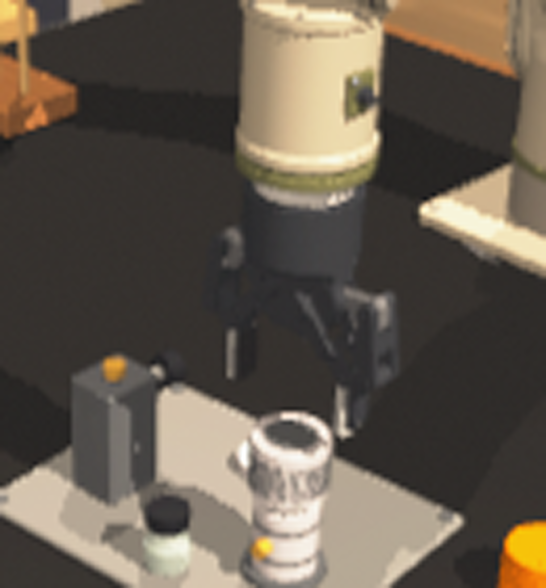

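Centred within margin. Going down and gripping.

```bash
python3 -m crank '[[0,[0.1,0.1,-2.4],[0,0,0]],[0,[0,0,-2.3],[0,0,0]],[0,[0,0,0],[0,0,0]],[0,[0,0,0],[0,0,0]],[1,[0,0,0],[0,0,0]],[1,[0,0,0],[0,0,0]],[1,[0,0,0],[0,0,0]],[1,[0,0,0],[0,0,0]],[1,[0,0,0],[0,0,0]],[1,[0,0,0],[0,0,0]]]' 40; python3 -c "from h import *;obs()"
```

```text
clock: 9.97
position: [0.6112, 0.1798, 0.0893]
ee_rot: [0.493, 0.507, -0.492, 0.508]
ft_force: [-1.2, -2.3, 6.6]
grip_width: 0.627
{'clock': 9.967, 'joint_pos': [0.076, 0.533, -0.577, 1.563, 0.312, 1.136, -2.11], 'position': [0.611, 0.18, 0.089], 'ee_rot': [0.493, 0.507, -0.492, 0.508], 'ft_force': [-1.17, -2.315, 6.632], 'torque': [-0.393, 0.25, -0.061], 'grip_width': 0.627}
```

```bash
python3 -m crank '[[1,[0,0,-0.2],[0,0,0]],[1,[0,0,0],[0,0,0.06]],[1,[0,0,0],[0,0,0.06]],[1,[0,0,0],[0,0,0.06]],[1,[0,0,0],[0,0,0.06]],[1,[0,0,0],[0,0,0.06]],[1,[0,0,0],[0,0,0.06]],[1,[0,0,0],[0,0,0]]]'; python3 -c "from h import *;obs()"
```

```text
clock: 10.63
position: [0.612, 0.1799, 0.089]
ee_rot: [0.393, 0.587, -0.392, 0.59]
ft_force: [-3.5, -4.3, 18.9]
grip_width: 0.626
{'clock': 10.633, 'joint_pos': [0.123, 0.552, -0.645, 1.56, 0.355, 1.145, -1.774], 'position': [0.612, 0.18, 0.089], 'ee_rot': [0.393, 0.587, -0.392, 0.59], 'ft_force': [-3.494, -4.294, 18.922], 'torque': [-0.838, 0.86, 0.204], 'grip_width': 0.626}
```

```bash
python3 -m crank '[[1,[0,0,0],[0,0,0.06]],[1,[0,0,0],[0,0,0.06]],[1,[0,0,0],[0,0,0.06]],[1,[0,0,0],[0,0,0]]]'; python3 -m crank '[[1,[0,0,0],[0,0,0.06]],[1,[0,0,0],[0,0,0.06]],[1,[0,0,0],[0,0,0.06]],[1,[0,0,0],[0,0,0]]]';python3 -m crank '[[1,[0,0,0],[0,0,0.06]],[1,[0,0,0],[0,0,0.06]],[1,[0,0,0],[0,0,0.06]],[1,[0,0,0],[0,0,0]]]'
```

```text
clock: 10.97
position: [0.6117, 0.1801, 0.0889]
ee_rot: [0.339, 0.62, -0.337, 0.622]
ft_force: [-5.7, -3.1, 18.2]
grip_width: 0.623
clock: 11.3
position: [0.6117, 0.1802, 0.089]
ee_rot: [0.281, 0.648, -0.28, 0.65]
ft_force: [-4.3, -3.1, 18.7]
grip_width: 0.621
clock: 11.63
position: [0.6112, 0.1804, 0.0887]
ee_rot: [0.222, 0.671, -0.221, 0.673]
ft_force: [-5.9, -3.6, 18.8]
grip_width: 0.633
```

```bash
python3 -m crank '[[1,[0,0,0],[0,0,0.06]],[1,[0,0,0],[0,0,0.06]],[1,[0,0,0],[0,0,0.06]],[1,[0,0,0],[0,0,0]]]'; python3 -m crank '[[1,[0,0,0],[0,0,0.06]],[1,[0,0,0],[0,0,0.06]],[1,[0,0,0],[0,0,0.06]],[1,[0,0,0],[0,0,0]]]';python3 -m crank '[[1,[0,0,0],[0,0,0.06]],[1,[0,0,0],[0,0,0.06]],[1,[0,0,0],[0,0,0.06]],[1,[0,0,0],[0,0,0]]]'; python3 -c "from h import *;obs()"
```

```text
clock: 11.97
position: [0.6105, 0.1798, 0.0861]
ee_rot: [0.16, 0.688, -0.16, 0.689]
ft_force: [0.4, -0.2, -2.1]
grip_width: 0.623
clock: 12.3
position: [0.6105, 0.1799, 0.0858]
ee_rot: [0.099, 0.7, -0.098, 0.7]
ft_force: [-1.1, -0.5, 0.4]
grip_width: 0.622
clock: 12.63
position: [0.6104, 0.1804, 0.0859]
ee_rot: [0.036, 0.706, -0.035, 0.706]
ft_force: [0.2, 2.5, 1.1]
grip_width: 0.622
{'clock': 12.633, 'joint_pos': [0.257, 0.623, -0.846, 1.555, 0.49, 1.186, -0.784], 'position': [0.61, 0.18, 0.086], 'ee_rot': [0.036, 0.706, -0.035, 0.706], 'ft_force': [0.151, 2.457, 1.126], 'torque': [0.426, 0.102, -0.761], 'grip_width': 0.622}
```

The cap dropped at about 1.0 rad; the force vanished and z fell 3 mm. The yaw torque of -0.76 N m means the pins now hold it. Unwinding a little, then pressing.

```bash
python3 -m crank '[[1,[0,0,0],[0,0,-0.05]],[1,[0,0,0],[0,0,-0.05]],[1,[0,0,-0.15],[0,0,0]],[1,[0,0,-0.15],[0,0,0]],[1,[0,0,0],[0,0,0]]]' 60; python3 -c "from h import *;obs()"; python3 -m crank '[[1,[0,0,-0.2],[0,0,0]],[1,[0,0,-0.2],[0,0,0]],[1,[0,0,-0.2],[0,0,0]],[1,[0,0,0],[0,0,0]],[1,[0,0,0],[0,0,0]]]'; python3 -c "from h import *;obs()"
```

```text
clock: 13.05
position: [0.6106, 0.1801, 0.0827]
ee_rot: [0.071, 0.703, -0.07, 0.704]
ft_force: [0.3, 0.8, 4.8]
grip_width: 0.621
{'clock': 13.05, 'joint_pos': [0.244, 0.618, -0.825, 1.559, 0.48, 1.176, -0.876], 'position': [0.611, 0.18, 0.083], 'ee_rot': [0.071, 0.703, -0.07, 0.704], 'ft_force': [0.329, 0.775, 4.764], 'torque': [0.042, -0.046, -0.08], 'grip_width': 0.621}
clock: 13.47
position: [0.6107, 0.1801, 0.0779]
ee_rot: [0.071, 0.703, -0.071, 0.704]
ft_force: [-4.3, -2.0, 15.8]
grip_width: 0.616
{'clock': 13.467, 'joint_pos': [0.242, 0.624, -0.823, 1.562, 0.485, 1.169, -0.879], 'position': [0.611, 0.18, 0.078], 'ee_rot': [0.071, 0.703, -0.071, 0.704], 'ft_force': [-4.314, -1.987, 15.769], 'torque': [-0.308, 0.932, 0.005], 'grip_width': 0.616}
```

```bash
python3 -m crank '[[1,[0,0,-0.2],[0,0,0]],[1,[0,0,0],[0,0,0]],[1,[0,0,0],[0,0,0]],[1,[0,0,0],[0,0,0]]]'; python3 -c "
from h import *
p=viewer.camera('scene'); save(p,'s9.png',(250,170,350,270),6)
find(['cap_mid','vent_knob'],p,n=5)
q=viewer.camera('top');find(['cap_mid'],q,n=5)"
```

```text
clock: 13.8
position: [0.6108, 0.1801, 0.0778]
ee_rot: [0.07, 0.703, -0.071, 0.704]
ft_force: [-11.2, -6.0, 33.3]
grip_width: 0.615
cap_mid call 0.82 [0.7491 0.3074 0.022 ] px [306. 307.]
cap_mid call 0.76 [0.4949 0.3151 0.0176] px [369. 267.]
cap_mid call 0.7 [0.6024 0.3135 0.0182] px [345. 283.]
cap_mid call 0.67 [0.7701 0.1515 0.0222] px [260. 281.]
cap_mid call 0.53 [0.6082 0.179  0.0889] px [309. 242.]
vent_knob call 0.63 [0.5705 0.0227 0.0813] px [281. 218.]
cap_mid call 0.83 [0.7749 0.1509 0.0211] px [237. 151.]
cap_mid call 0.66 [0.4966 0.3108 0.0184] px [177. 248.]
cap_mid call 0.62 [0.7522 0.2988 0.0201] px [185. 159.]
cap_mid call 0.54 [0.6067 0.306  0.0173] px [181. 209.]
```

View pics/s9.png

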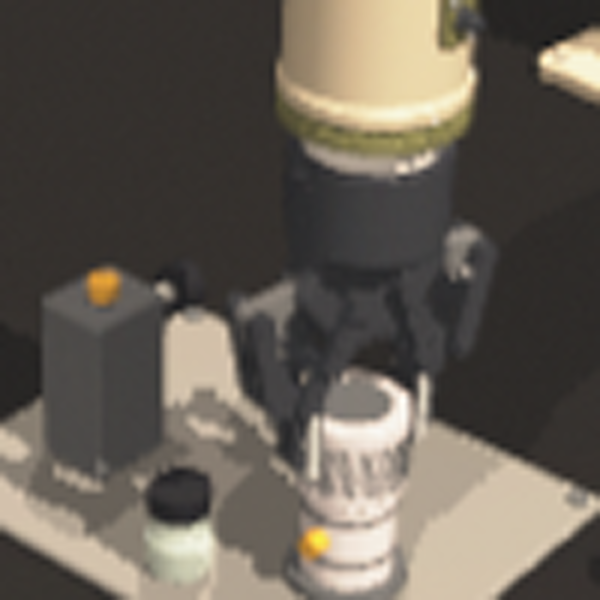

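The cap is hard on the shoulder: force rose from 16 to 33 N with no more travel, and cap_mid reads z 0.089, which matches 68+21 mm. Easing the push by 1 mm, then handing in.

```bash
python3 -m crank '[[1,[0,0,0.1],[0,0,0]],[1,[0,0,0],[0,0,0]],[1,[0,0,0],[0,0,0]],[1,[0,0,0],[0,0,0]]]' && python3 -c "
from h import *
obs(); print(manip.hand_in())"
```

```text
clock: 14.38
position: [0.6108, 0.1801, 0.0778]
ee_rot: [0.071, 0.703, -0.071, 0.704]
ft_force: [-7.0, -4.8, 23.3]
grip_width: 0.62
{'clock': 14.383, 'joint_pos': [0.242, 0.624, -0.823, 1.562, 0.485, 1.168, -0.88], 'position': [0.611, 0.18, 0.078], 'ee_rot': [0.071, 0.703, -0.071, 0.704], 'ft_force': [-7.05, -4.763, 23.327], 'torque': [-0.754, 1.8, 0.004], 'grip_width': 0.62}
the job is handed in; nothing more can be done
None
```

I pulled the vent knob out 36 mm to its stop (21 N reaction) and pushed it back until it stopped at its start position (-21 N). The cap was not touched until then. I then turned the cap about 1.0 rad until it dropped over the pins, and pressed it down. I handed in at 14.4 s, still gripping it and pressing down with about 23 N.

**Cap:** the tool went down 11.5 mm of the expected 12 mm to a hard stop; force rose from 16 to 33 N with no further travel. The scene camera put `cap_mid` at z 0.089 m, which matches fully home. The top camera did not find the cap in that last look, so only one camera confirms its height.

**Vent slide:** the scene camera's last look still showed the knob at its home spot, within the networks' few millimetres of error.

**Overshoot:** I turned about 0.36 rad past the drop before noticing, with the pins holding the cap. I turned back 0.1 rad, which took the torque off before I pressed.

**Other things on the desk:** I saw none of them moved in the pictures, but I did not measure each one again at the end.

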